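# Make up two water-sampling kits

### The arm

A 7-joint arm with a two-finger parallel gripper is mounted at the origin on the work surface. World frame = base frame: x ahead of the robot, y to its left, z up, the work surface at z = 0. Lengths are in m, angles in rad, forces in N, time in s.
With the tool pointing down it reaches from about 0.35 to 0.9 m from the base axis. Payload 8.1 kg.
Tool frame: the origin (TCP) lies on the centre line of the jaws, within the pads' length; the fingertips stand arm.tips_ahead ahead of it and the grasp point (between the pads) lies 8 mm behind it (arm.tips_ahead is the distance from the TCP to the fingertips, in m); z points along the fingers, y is the direction in which the jaws open and shut (so a half turn about z gives the same grasp; the last joint's range is limited). The gripper opens to 92 mm and grips with 3 to 60 N. Pads are 19 mm wide; open, the fingers measure 130 mm over their backs; the gripper's body (75 mm by 190 mm) begins 47 mm behind the grasp point.
Start: joints at [-1.402, 0.434, 0.025, 1.573, -0.012, 1.134, -0.075], TCP at [0.168, 0.602, 0.238] pointing down, gripper open.
Joint ranges: [-2.62, 2.62], [-0.44, 2.09], [-1.27, 1.32], [0.08, 2.57], [-1.32, 4.46], [0.12, 2], [-2.74, 2.74]. Speed limits (rad/s): [2.22, 2.22, 3.01, 3.01, 3.14, 3.14, 3.14].

### API

Orientations are given as a rotation vector (axis times angle).
In Python, from cell import arm gives the robot as it stands. The module is installed in compiled form; this text tells all that it offers.
- The arm moves only by the tool jog_arm, never from a script. Its argument "moves" is a list of rows, each an object with "twist": the turn, a rotation vector about the tool's x, y, z in units of 10 degrees (1.0 is 10 degrees), a list of three; "xyz": the shift along the tool's x, y, z in units of 60 mm (1.0 is 60 mm), a list of three; "grip": the closure, from -1 (fully open) to 1 (shut). A call has 1 to 5 rows; each row is the pose to reach, as a shift and turn from the pose commanded when the call began, along the tool's axes at that moment; what a row does not reach only later rows make up. A row lasts 1/8 s, in which the tool goes at most 62.5 mm and 10.7 degrees, less where a joint would pass 70% of its speed; a pose out of reach is approached as far as the arm can. A call with a gripper value outside its range is refused whole. The fingers move at their own pace and stop on an object; "force" is the grip in N (left out, the last holds). Time passes only in rows, so rows that repeat a pose let the fingers close. It gives the time, the measured TCP pose, the force and the opening at its end, in the units of the state.
- arm.observe(): the state, without advancing time (a new reading comes with each control period).
- arm.get_image(name): name is "scene" or "top" or "wrist"; returns the picture (480x640x3 uint8, blue, green, red); there is no depth.
- arm.camera_params(name): a dict with "mtx" (3x3 intrinsics, pixels), "T" (4x4, takes a point from camera to world coordinates); the wrist camera has in their place "T_tool_cam" (4x4, takes a point from camera to tool coordinates, whose origin is the TCP and whose axes are the flange's). Camera axes: x right, y down, z forward; pixel columns grow to the right and rows downward; lengths in m; the calibration is good to about 2 mm. A picture is of the moment at which its call begins: read the wrist's pose just before it. camera_params takes no time and is no camera call.
- arm.sign_off(): hands the job in, once; it reports no verdict.
The state is a dict: "clock": time; "joints": joint angles; "dq": joint speeds; "joint_efforts": joint torques, N m; "position": TCP position; "ee_rot": TCP orientation; "force": force on the tool from outside, world axes, zero at the start; "ft_torque": the same for the moment, N m; "width": opening from 0.0 (shut) to 1.0 (fully open).
Only numpy, scipy, OpenCV 4.12 (cv2) and the standard library are available. Lean on these libraries where they do the work, as an engineer would, in place of code of your own. Each camera call takes 0.05 s, during which the arm holds its last target. There are 200 camera calls.

### The job

Make up two water-sampling kits from the stock on the bench, one thing to a bay, standing upright: the blue tray gets the white bottle with the blue cap and the green filter carton, the red tray gets the brown glass bottle and the yellow-capped vial. The vial stands tucked behind the tall green-capped bottle, so first move that bottle into the grey spill tray, standing upright and flat on its floor, and only then take the vial. Set things down without dropping them, and leave the red-capped bottle and the glass flask as they stand.

Things in the scene. Friction and masses are not known exactly. Their poses are not given: they have to be found in the camera images.
- tall_bottle_mid (a point): tall white 500 ml reagent bottle with a green cap and a label with an orange band, about 0.4 kg, standing on the bench: body 64 mm in diameter up to 118 mm, then a shoulder and neck, green cap 38 mm in diameter from 162 mm to the top at 190 mm. It can be lifted by its cap. This point is on its axis, 95 mm above its underside; z is its axis, up
- vial_mid (a point): small grey preservative vial with a tall yellow cap, standing on the bench close behind the tall bottle (a gap of 5 to 10 mm), on the side away from the robot: 74 mm high, body 30 mm in diameter up to 45 mm, yellow cap 29 mm in diameter from there to the top. This point is on its axis, 37 mm above its underside; z is its axis, up
- amber_bottle_mid (a point): small brown (amber) glass bottle with a black cap and a blank label, standing on the bench: straight round body 46 mm in diameter up to 60 mm, then a shoulder, cap 29 mm in diameter from 76 mm to the top at 95 mm. This point is on its axis, 47.5 mm above its underside; z is its axis, up
- blue_bottle_mid (a point): white 125 ml wide-mouth sample bottle with a blue screw cap and a blank label: straight round body 50 mm in diameter up to 64 mm, then a shoulder, cap 41 mm in diameter from 77 mm to the top at 96 mm. This point is on its axis, 48 mm above its underside; z is its axis, up
- filter_carton_mid (a point): green upright carton of filter discs with a white band round its middle, standing on the bench: 44 mm by 44 mm (its x and y, square to its sides) and 84 mm high. This point is its centre, 42 mm above its underside; z up
- red_bottle_mid (a point): spare, to be left alone: white 125 ml wide-mouth sample bottle with a red screw cap and a blank label: straight round body 50 mm in diameter up to 64 mm, then a shoulder, cap 41 mm in diameter from 77 mm to the top at 96 mm. This point is on its axis, 48 mm above its underside; z is its axis, up
- flask_mid (a point): clear pale glass conical flask, to be left alone: base 64 mm in diameter, narrowing to a neck 24 mm in diameter, 105 mm high. This point is on its axis, 52.5 mm above its underside; z up
- blue_tray: kit tray of blue plastic, fixed to the bench: an open box 88 mm (its x) by 180 mm (its y) and 30 mm high, walls and floor 4 mm thick, with a cross wall at the middle of its length that makes two equal bays (each 80 mm by 84 mm inside, centres at y = +44 mm and y = -44 mm, rim at z = 30 mm, bay floor at z = 4 mm). Origin at the centre of the underside, z up
- red_tray: kit tray of red plastic, fixed to the bench: an open box 88 mm (its x) by 180 mm (its y) and 30 mm high, walls and floor 4 mm thick, with a cross wall at the middle of its length that makes two equal bays (each 80 mm by 84 mm inside, centres at y = +44 mm and y = -44 mm, rim at z = 30 mm, bay floor at z = 4 mm). Origin at the centre of the underside, z up
- spill_tray: square grey plastic spill tray with a ribbed floor, fixed to the bench: 136 mm by 136 mm outside (its x and y), 18 mm high, walls and floor 4 mm thick. Origin at the centre of the underside, z up
Not all that is in view belongs to the job. What is shaped like the part that bears flask_mid but pink or purple is not meant. Of the things like the part that bears amber_bottle_mid, leave any that is purple; of the rest the smaller one is meant.

How it is judged:
On the way:
1. the tall green-capped bottle stands in the grey spill tray while the vial is still on its spot (z of tall_bottle_mid in the frame of spill_tray between 0.093 and 0.105 m and angle between tall_bottle_mid's own z axis and vertical below 0.12 rad and x of tall_bottle_mid in the frame of spill_tray between -0.036 and 0.036 m and y of tall_bottle_mid in the frame of spill_tray between -0.036 and 0.036 m and distance of vial_mid from where it was at the start of the episode below 0.04 m), for 0.2 s.
At the end, for the whole second after the job is handed in: Both kits stand upright (within 7 degrees) on their tray floors, one thing per bay, either way round; the tall bottle stands upright on the spill tray's floor; the red-capped bottle and the flask are upright within 20 mm of where they stood; all is released and at rest (z of blue_bottle_mid in the frame of blue_tray between 0.046 and 0.058 m and angle between each of blue_bottle_mid, filter_carton_mid, amber_bottle_mid, vial_mid, tall_bottle_mid, red_bottle_mid, flask_mid's own z axis and vertical below 0.12 rad and z of filter_carton_mid in the frame of blue_tray between 0.04 and 0.052 m and ((x of blue_bottle_mid in the frame of blue_tray between -0.03 and 0.03 m and y of blue_bottle_mid in the frame of blue_tray between 0.012 and 0.08 m and x of filter_carton_mid in the frame of blue_tray between -0.03 and 0.03 m and y of filter_carton_mid in the frame of blue_tray between -0.08 and -0.012 m) or (x of blue_bottle_mid in the frame of blue_tray between -0.03 and 0.03 m and y of blue_bottle_mid in the frame of blue_tray between -0.08 and -0.012 m and x of filter_carton_mid in the frame of blue_tray between -0.03 and 0.03 m and y of filter_carton_mid in the frame of blue_tray between 0.012 and 0.08 m)) and z of amber_bottle_mid in the frame of red_tray between 0.0455 and 0.0575 m and z of vial_mid in the frame of red_tray between 0.035 and 0.047 m and ((x of amber_bottle_mid in the frame of red_tray between -0.03 and 0.03 m and y of amber_bottle_mid in the frame of red_tray between 0.012 and 0.08 m and x of vial_mid in the frame of red_tray between -0.03 and 0.03 m and y of vial_mid in the frame of red_tray between -0.08 and -0.012 m) or (x of amber_bottle_mid in the frame of red_tray between -0.03 and 0.03 m and y of amber_bottle_mid in the frame of red_tray between -0.08 and -0.012 m and x of vial_mid in the frame of red_tray between -0.03 and 0.03 m and y of vial_mid in the frame of red_tray between 0.012 and 0.08 m)) and z of tall_bottle_mid in the frame of spill_tray between 0.093 and 0.105 m and x of tall_bottle_mid in the frame of spill_tray between -0.036 and 0.036 m and y of tall_bottle_mid in the frame of spill_tray between -0.036 and 0.036 m and distance of each of red_bottle_mid, flask_mid from where it was at the start of the episode below 0.02 m and linear speed of each of tall_bottle, vial, amber_bottle, blue_bottle, filter_carton below 0.02 m/s and angular speed of each of tall_bottle, vial, amber_bottle, blue_bottle, filter_carton below 0.3 rad/s); the robot touches nothing.
It fails at once if the spare red-capped bottle or the flask is shifted by more than 30 mm or tipped (distance of any of red_bottle_mid, flask_mid from where it was at the start of the episode above 0.03 m or angle between any of red_bottle_mid, flask_mid's own z axis and vertical above 0.5 rad).
It fails at once if something is dropped: it moves at more than 0.6 m/s (a fall of about 2 cm) without being held ((linear speed of tall_bottle above 0.6 m/s and contact force between tall_bottle and the fingers below 0.05 N) or (linear speed of vial above 0.6 m/s and contact force between vial and the fingers below 0.05 N) or (linear speed of amber_bottle above 0.6 m/s and contact force between amber_bottle and the fingers below 0.05 N) or (linear speed of blue_bottle above 0.6 m/s and contact force between blue_bottle and the fingers below 0.05 N) or (linear speed of filter_carton above 0.6 m/s and contact force between filter_carton and the fingers below 0.05 N)).
It also fails if it takes over 128 s, if anything falls off the work surface, if the arm or the gripper's body presses on something with over 40 N, if the wrist force passes 120 N, or if a joint passes its speed limit or range.

## Working session

There is one attempt and no reset: what is moved stays moved. The work goes in short steps, Python scripts to look and compute and a tool call to move; the robot and the scene stay as the last step left them, time stands still between calls to the robot, and variables do not carry over. Pictures are saved under pics/ and viewed, about 12 in all and at most 16, crops included, and the job is handed in when it is done.

Besides the shell and the picture viewer there is one more tool, called after "Request:" by a JSON object that holds its "op" and its "data", one argument or row to a line. jog_arm: Moves the arm, as the interface text tells. Its arguments: {"type":"object","properties":{"moves":{"type":"array","items":{"type":"object","properties":{"twist":{"type":"array","items":{"type":"number"}},"xyz":{"type":"array","items":{"type":"number"}},"grip":{"type":"number"}}}},"force":{"type":"number"}},"required":["moves"]}

```bash
mkdir -p pics; python3 - <<'E'
from cell import arm
import cv2,numpy as np
np.set_printoptions(precision=4,suppress=True)
print(arm.observe(), arm.tips_ahead)
for n in("scene","top"):
    cv2.imwrite(f"pics/{n}0.png",arm.get_image(n)); print(n,arm.camera_params(n))
print(arm.camera_params("wrist"))
E
```

```text
{'clock': 0.0, 'joints': array([-1.4016,  0.4352,  0.025 ,  1.5741, -0.0116,  1.134 , -0.0751]), 'dq': array([-0.001 ,  0.0003, -0.0008, -0.0013, -0.0003, -0.0009, -0.    ]), 'joint_efforts': array([ -0.0008, -66.7876,   0.9847, -31.4441,  -0.0605,   0.0432,
         0.0002]), 'position': array([0.1677, 0.6016, 0.237 ]), 'ee_rot': array([-0.4258, -3.1125,  0.0025]), 'force': array([ 1.0669,  0.436 , -0.1527]), 'ft_torque': array([-0.0095,  0.017 , -0.0194]), 'width': 0.9977593607634014} 0.011
scene {'mtx': array([[604.8165,   0.    , 323.0316],
       [  0.    , 604.8165, 233.0223],
       [  0.    ,   0.    ,   1.    ]]), 'T': array([[ 0.8279,  0.3834, -0.4094,  0.9635],
       [ 0.5606, -0.5893,  0.5818, -0.7245],
       [-0.0182, -0.7112, -0.7028,  0.9313],
       [ 0.    ,  0.    ,  0.    ,  1.    ]])}
top {'mtx': array([[478.9493,   0.    , 312.0165],
       [  0.    , 478.9493, 246.6467],
       [  0.    ,   0.    ,   1.    ]]), 'T': array([[ 0.0242, -0.997 ,  0.0731,  0.3964],
       [-0.9996, -0.0253, -0.0151,  0.0061],
       [ 0.0169, -0.0727, -0.9972,  1.2116],
       [ 0.    ,  0.    ,  0.    ,  1.    ]])}
{'mtx': array([[351.1211,   0.    , 323.6059],
       [  0.    , 351.1211, 239.3533],
       [  0.    ,   0.    ,   1.    ]]), 'T_tool_cam': array([[-0.0015, -0.9564, -0.2919,  0.0782],
       [ 1.    , -0.0013, -0.0009, -0.0002],
       [ 0.0004, -0.2919,  0.9564, -0.1462],
       [ 0.    ,  0.    ,  0.    ,  1.    ]])}
```

View pics/top0.png

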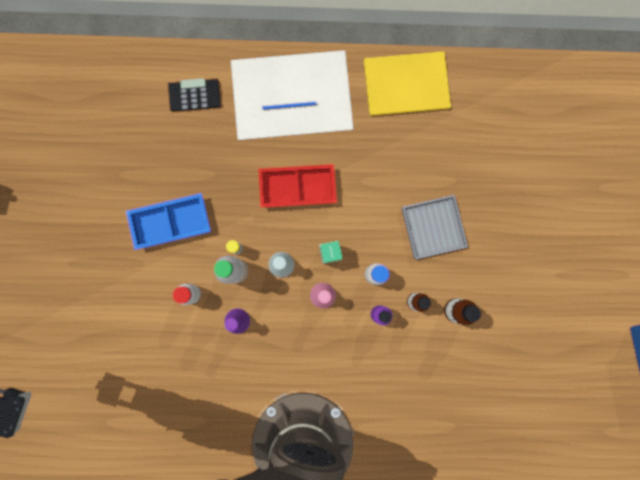

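View pics/scene0.png

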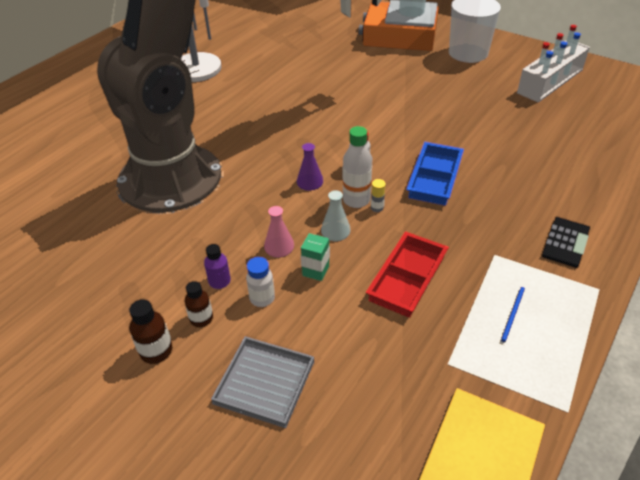

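The top view shows blue tray (169,221), red tray (298,187) and spill tray (435,228). The stock stands at: yellow cap (233,246), green cap (223,269), flask (282,263), carton (331,251), blue cap (378,274), small amber bottle (420,302), red cap (182,295). The scene view confirms this; the small amber bottle is at (198,305) there.

```bash
cat > h.py <<'E'
from cell import arm
import cv2,numpy as np
from scipy.spatial.transform import Rotation as R
np.set_printoptions(precision=4,suppress=True)
def campose(n):
    p=arm.camera_params(n)
    if n!="wrist": return p["mtx"],p["T"]
    s=arm.observe(); T=np.eye(4); T[:3,:3]=R.from_rotvec(s["ee_rot"]).as_matrix(); T[:3,3]=s["position"]
    return p["mtx"],T@p["T_tool_cam"]
def ray(M,T,px):
    d=T[:3,:3]@np.linalg.solve(M,[px[0],px[1],1.]); return T[:3,3],d/np.linalg.norm(d)
def onz(M,T,px,z):
    o,d=ray(M,T,px); return (o+d*(z-o[2])/d[2])
def tri(rays):
    A=sum(np.eye(3)-np.outer(d,d) for o,d in rays); b=sum((np.eye(3)-np.outer(d,d))@o for o,d in rays)
    x=np.linalg.solve(A,b); return x,max(np.linalg.norm((np.eye(3)-np.outer(d,d))@(x-o)) for o,d in rays)
def proj(M,T,P):
    q=M@(T[:3,:3].T@(np.asarray(P)-T[:3,3])); return q[:2]/q[2]
HS={"yellow":((20,120,90),(34,255,255)),"green":((50,90,40),(88,255,255)),"blue":((100,130,60),(120,255,255)),
 "red":((0,170,80),(5,255,255)),"black":((0,0,0),(179,255,38))}
def blobs(im,c,amin=40):
    m=cv2.inRange(cv2.cvtColor(im,cv2.COLOR_BGR2HSV),*map(np.array,HS[c]))
    if c=="red": m|=cv2.inRange(cv2.cvtColor(im,cv2.COLOR_BGR2HSV),(174,170,80),(179,255,255))
    m=cv2.morphologyEx(m,cv2.MORPH_OPEN,np.ones((3,3),np.uint8))
    n,l,s,ce=cv2.connectedComponentsWithStats(m)
    return [(np.round(ce[i],1),s[i][:5].tolist(),(l==i).astype(np.uint8)) for i in range(1,n) if s[i][4]>=amin]
E
python3 - <<'E'
from h import *
for n in("top","scene"):
    im=cv2.imread(f"pics/{n}0.png"); M,T=campose(n)
    for c in HS:
        for ce,s,m in blobs(im,c,25):
            if s[4]>5000: continue
            t=""
            if c in("blue","red") and s[4]>700:
                k=cv2.convexHull(max(cv2.findContours(m,0,2)[0],key=len)); r=cv2.boxPoints(cv2.minAreaRect(k)) if n=="top" else cv2.approxPolyDP(k,6,True)[:,0]
                t=np.array([onz(M,T,p,.03)[:2] for p in r]).round(3).tolist()
            print(n,c,ce,s,onz(M,T,ce,.09)[:2],t)
# spill tray: grey, low saturation in an ROI of the top view
im=cv2.imread("pics/top0.png");M,T=campose("top"); hsv=cv2.cvtColor(im,cv2.COLOR_BGR2HSV)
m=np.zeros((480,640),np.uint8); m[185:270,390:480]=(hsv[185:270,390:480,1]<80)*255
m=cv2.morphologyEx(m,cv2.MORPH_CLOSE,np.ones((5,5),np.uint8));m=cv2.morphologyEx(m,cv2.MORPH_OPEN,np.ones((9,9),np.uint8))
k=max(cv2.findContours(m,0,2)[0],key=len); r=cv2.boxPoints(cv2.minAreaRect(k)); P=np.array([onz(M,T,p,.018)[:2] for p in r]); print("spill",P,P.mean(0),np.linalg.norm(P-np.roll(P,1,0),axis=1))
E
```

```text
top yellow [406.7  83.1] [363, 51, 89, 65, 4908] [ 0.8806 -0.23  ] 
top yellow [231.9 245.9] [225, 239, 15, 14, 166] [0.4756 0.1768] 
top green [330.9 251.7] [321, 242, 21, 20, 334] [ 0.4679 -0.0555] 
top green [222.9 268.5] [214, 261, 18, 16, 235] [0.4223 0.1958] 
top blue [168.2 221.2] [128, 195, 82, 53, 2952] [0.5299 0.3278] [[0.559, 0.449], [0.608, 0.267], [0.515, 0.241], [0.466, 0.423]]
top blue [380.  273.7] [372, 266, 17, 16, 215] [ 0.4191 -0.1717] 
top blue [636.5 339.9] [632, 327, 8, 34, 177] [ 0.279  -0.7759] 
top red [297.2 185.7] [259, 165, 78, 42, 2927] [0.6225 0.0277] [[0.675, 0.128], [0.692, -0.062], [0.595, -0.07], [0.578, 0.119]]
top red [180.9 294.6] [173, 288, 17, 15, 207] [0.3594 0.2907] 
top black [310.9 455.6] [305, 450, 12, 14, 95] [ 0.0019 -0.0198] 
top black [321.5 458.2] [318, 456, 8, 5, 32] [-0.0034 -0.0441] 
scene yellow [378.  187.5] [372, 179, 14, 18, 215] [0.4943 0.1507] 
scene green [357.8 135.7] [350, 127, 16, 19, 270] [0.359  0.2874] 
scene green [314.7 246.2] [302, 234, 27, 26, 514] [ 0.4802 -0.0669] 
scene green [312.6 273.6] [303, 268, 21, 12, 159
[... 602 characters left out ...]
0, 33] [-0.3112  0.4158] 
scene black [163.2  89.5] [142, 66, 43, 48, 1514] [-0.1798  0.1873] 
scene black [571.4 225.2] [555, 219, 33, 14, 192] [0.8742 0.2592] 
scene black [212.9 251.9] [207, 245, 13, 14, 145] [ 0.3244 -0.1866] 
scene black [561.  255.7] [543, 245, 37, 22, 468] [0.8844 0.1667] 
scene black [193.8 290.8] [187, 283, 15, 17, 199] [ 0.3604 -0.2793] 
scene black [141.7 313. ] [131, 301, 23, 25, 446] [ 0.3183 -0.3675] 
scene black [144.1 340.4] [138, 339, 13, 4, 44] [ 0.3646 -0.4065] 
scene black [153.9 358.9] [145, 356, 18, 6, 70] [ 0.4053 -0.4237] 
spill [[ 0.5915 -0.2328]
 [ 0.6296 -0.3693]
 [ 0.493  -0.4038]
 [ 0.4557 -0.2683]] [ 0.5424 -0.3186] [0.1403 0.1417 0.1409 0.1406]
```

```bash
python3 - <<'E'
from h import *
a,b=campose("top"),campose("scene")
for n,p,q in(("tall",(222.9,268.5),(357.8,135.7)),("vial",(231.9,245.9),(378,187.5)),("blue",(380,273.7),(257.4,266.9)),("amber",(424,303),(193.8,290.8))):
    print(n,*tri([ray(*a,p),ray(*b,q)]))
print("carton top",onz(*a,(331,251),.084))
# carton top face: bright green; corners in top view
im=cv2.imread("pics/top0.png")
for ce,s,m in blobs(im,"green"):
    r=cv2.minAreaRect(max(cv2.findContours(m,0,2)[0],key=len)); P=np.array([onz(*a,p,.084)[:2] for p in cv2.boxPoints(r)]);print(r,P.tolist())
for s in [(312,258)]: cv2.imwrite("pics/c1.png",cv2.resize(im[225:335,300:490],None,fx=4,fy=4,interpolation=2))
print(onz(*a,(282,263),.10),onz(*a,(323,296),.1),onz(*a,(385,317),.09))
E
```

```text
tall [0.421  0.1816 0.1774] 0.0009813048671096936
vial [0.4778 0.1813 0.0605] 9.032156930394664e-05
blue [ 0.42   -0.171   0.0902] 0.0011248842021786432
amber [ 0.3541 -0.2765  0.083 ] 0.0014961306600462874
carton top [ 0.4699 -0.056   0.084 ]
((330.9422912597656, 251.71151733398438), (18.238800048828125, 18.8271484375), 78.69007110595703) [[0.4843665553611911, -0.029495375534436007], [0.49423555812078235, -0.07296172803071153], [0.4521219513981753, -0.08225945117977031], [0.44232960585390385, -0.03889444697992501]]
((222.5, 268.5), (15.0, 17.0), 90.0) [[0.43946195215639394, 0.21830266634280865], [0.4404527210717498, 0.1785148305890119], [0.4053028372538512, 0.17723340479189503], [0.40433529282490177, 0.21693185639571733]]
[0.4381 0.058  0.1   ] [ 0.3642 -0.0388  0.1   ] [ 0.3187 -0.1848  0.09  ]
```

View pics/c1.png

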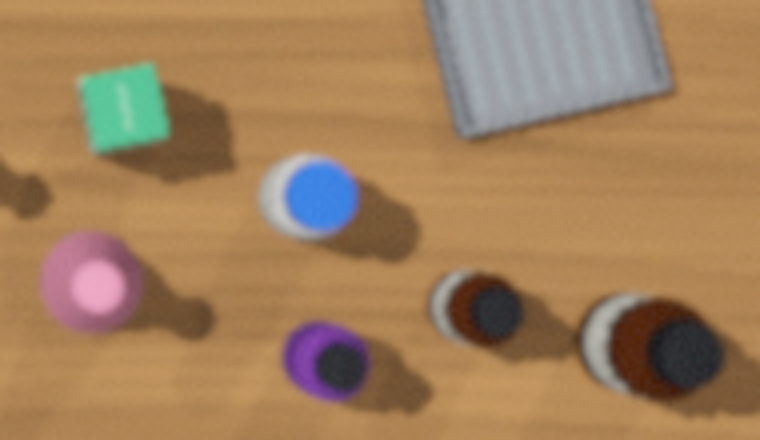

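The crop confirms the small amber bottle, with its cap at top-image (424,303). It also shows the carton turned about 13°. Triangulated heights agree with the text: tall cap 0.177, vial 0.06, blue cap 0.09, amber 0.083. The tall-to-vial spacing of 57 mm fits too. Next I move over the tall bottle and square the tool with the world axes.

Request:
{"op": "jog_arm", "data": {
  "moves": [
    {"xyz": [-1, -0.94, -0.4], "twist": [0, 0, -0.78], "grip": -1},
    {"xyz": [-2, -1.9, -0.4], "twist": [0, 0, -1.56], "grip": -1},
    {"xyz": [-2.8, -2.65, -0.4], "twist": [0, 0, -1.56], "grip": -1},
    {"xyz": [-3.5, -3.3, -0.4], "twist": [0, 0, -1.56], "grip": -1},
    {"xyz": [-3.5, -3.3, -0.4], "twist": [0, 0, -1.56], "grip": -1}
  ]
}}

```text
clock: 0.72
position: [0.3183, 0.3519, 0.2617]
ee_rot: [0.004, 3.141, -0.001]
force: [1.0, 0.3, 1.2]
width: 0.998
```

Request:
{"op": "jog_arm", "data": {
  "moves": [
    {"xyz": [-0.5, -0.9, 0], "grip": -1},
    {"xyz": [-1.0, -1.75, 0], "grip": -1},
    {"xyz": [-1.5, -2.5, 0], "grip": -1},
    {"xyz": [-1.71, -2.84, 0], "grip": -1},
    {"xyz": [-1.71, -2.84, 0], "grip": -1}
  ]
}}

```text
invalid input at $.moves[0]: expected keys twist, xyz, grip
```

```bash
python3 - <<'E'
from h import *
M,T=campose("wrist"); im=arm.get_image("wrist"); cv2.imwrite("pics/w1.png",im); print(arm.observe()["position"],arm.observe()["dq"].max())
for c,z in(("green",.19),("yellow",.074)):
    for ce,s,m in blobs(im,c,200):
        (x,y),r=cv2.minEnclosingCircle(max(cv2.findContours(m,0,2)[0],key=len)); P=onz(M,T,ce,z)
        print(c,ce,s,(x,y,r),P, r/M[0,0]*(T[2,3]-z))
E
```

```text
[0.3211 0.3476 0.2617] 0.029069205283238694
```

View pics/w1.png

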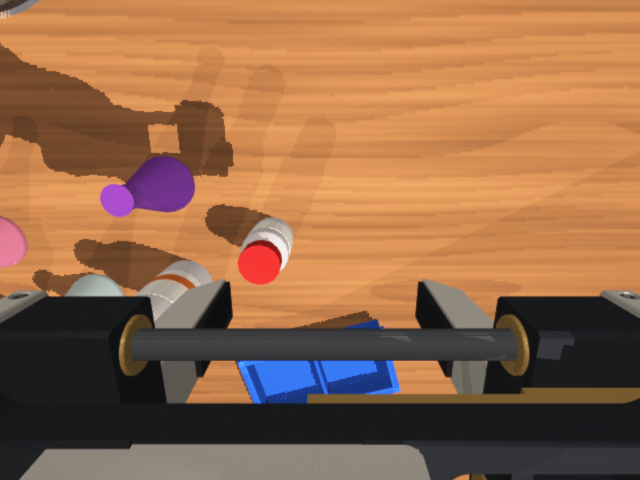

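The wrist view shows only the robot-side half of the bench: red cap (260,262), blue tray (320,360), and the tall bottle just left of the fingers. The two-view estimates leave plenty of slack for the jaws, so I carry on.

Request:
{"op": "jog_arm", "data": {
  "moves": [
    {"xyz": [-0.5, -0.9, 0], "twist": [0, 0, 0], "grip": -1},
    {"xyz": [-1.0, -1.75, 0], "twist": [0, 0, 0], "grip": -1},
    {"xyz": [-1.4, -2.4, 0], "twist": [0, 0, 0], "grip": -1},
    {"xyz": [-1.67, -2.77, 0], "twist": [0, 0, 0], "grip": -1},
    {"xyz": [-1.67, -2.77, 0], "twist": [0, 0, 0], "grip": -1}
  ]
}}

```text
clock: 1.4
position: [0.4181, 0.1869, 0.2616]
ee_rot: [0.006, 3.142, -0.001]
force: [-0.6, 0.7, 0.9]
width: 1.001
```

```bash
python3 - <<'E'
from h import *
print(arm.observe()["position"])
cv2.imwrite("pics/s1.png",np.vstack([cv2.resize(arm.get_image("scene")[60:260,240:480],None,fx=2.2,fy=2.2)]))
E
```

```text
[0.4181 0.1869 0.2616]
```

View pics/s1.png

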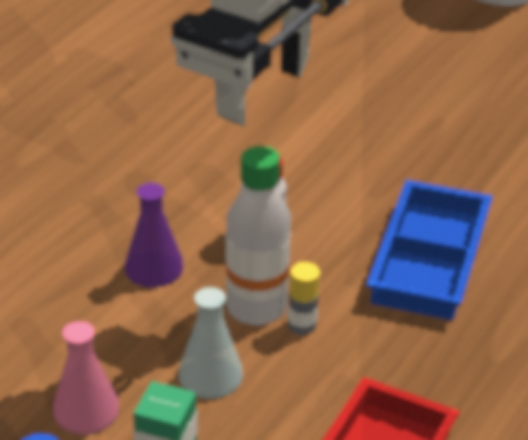

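The scene crop shows the gripper hanging over the green cap, fingers either side. I go down and grip the cap.

Request:
{"op": "jog_arm", "data": {
  "moves": [
    {"xyz": [-0.03, -0.06, 0.7], "twist": [0, 0, 0], "grip": -1},
    {"xyz": [-0.03, -0.06, 1.2], "twist": [0, 0, 0], "grip": -1},
    {"xyz": [-0.03, -0.06, 1.4], "twist": [0, 0, 0], "grip": -1},
    {"xyz": [-0.03, -0.06, 1.4], "twist": [0, 0, 0], "grip": 1},
    {"xyz": [-0.03, -0.06, 1.4], "twist": [0, 0, 0], "grip": 1}
  ],
  "force": 30
}}

```text
clock: 2.08
position: [0.4195, 0.1859, 0.1787]
ee_rot: [-0.001, 3.14, 0.002]
force: [0.4, 0.2, -0.6]
width: 0.83
```

Request:
{"op": "jog_arm", "data": {
  "moves": [
    {"xyz": [0, 0, 0], "twist": [0, 0, 0], "grip": 1},
    {"xyz": [0, 0, 0], "twist": [0, 0, 0], "grip": 1},
    {"xyz": [0, 0, 0], "twist": [0, 0, 0], "grip": 1}
  ]
}}

```text
clock: 2.45
position: [0.4191, 0.1852, 0.178]
ee_rot: [-0.001, 3.141, 0.0]
force: [0.2, -1.5, 1.4]
width: 0.5
```

Request:
{"op": "jog_arm", "data": {
  "moves": [
    {"xyz": [0, 0, 0], "twist": [0, 0, 0], "grip": 1},
    {"xyz": [0, 0, 0], "twist": [0, 0, 0], "grip": 1},
    {"xyz": [0, 0, 0], "twist": [0, 0, 0], "grip": 1},
    {"xyz": [0, 0, 0], "twist": [0, 0, 0], "grip": 1},
    {"xyz": [0, 0, -0.2], "twist": [0, 0, 0], "grip": 1}
  ]
}}

```text
clock: 3.08
position: [0.418, 0.1851, 0.1892]
ee_rot: [0.001, -3.139, 0.002]
force: [0.1, -0.1, -3.4]
width: 0.41
```

Request:
{"op": "jog_arm", "data": {
  "moves": [
    {"xyz": [0, 0, -0.6], "twist": [0, 0, 0], "grip": 1},
    {"xyz": [0, 0, -1.3], "twist": [0, 0, 0], "grip": 1},
    {"xyz": [0, 0, -1.9], "twist": [0, 0, 0], "grip": 1},
    {"xyz": [-0.1, -0.5, -2.3], "twist": [0, 0, 0], "grip": 1},
    {"xyz": [-0.3, -1.2, -2.4], "twist": [0, 0, 0], "grip": 1}
  ]
}}

```text
clock: 3.7
position: [0.4373, 0.114, 0.3357]
ee_rot: [-0.006, 3.139, 0.003]
force: [1.8, -0.2, -4.4]
width: 0.406
```

Request:
{"op": "jog_arm", "data": {
  "moves": [
    {"xyz": [-0.2, -0.7, 0], "twist": [0, 0, 0], "grip": 1},
    {"xyz": [-0.4, -1.5, 0], "twist": [0, 0, 0], "grip": 1},
    {"xyz": [-0.6, -2.3, 0], "twist": [0, 0, 0], "grip": 1},
    {"xyz": [-0.8, -3.1, 0], "twist": [0, 0, 0], "grip": 1},
    {"xyz": [-1.0, -3.9, 0], "twist": [0, 0, 0], "grip": 1}
  ]
}}

```text
clock: 4.32
position: [0.4971, -0.1217, 0.3341]
ee_rot: [-0.002, 3.141, 0.001]
force: [1.3, 0.6, -5.2]
width: 0.406
```

Request:
{"op": "jog_arm", "data": {
  "moves": [
    {"xyz": [-0.2, -0.8, 0], "twist": [0, 0, 0], "grip": 1},
    {"xyz": [-0.4, -1.7, 0], "twist": [0, 0, 0], "grip": 1},
    {"xyz": [-0.6, -2.5, 0], "twist": [0, 0, 0], "grip": 1},
    {"xyz": [-0.75, -3.1, 0.3], "twist": [0, 0, 0], "grip": 1},
    {"xyz": [-0.75, -3.28, 0.8], "twist": [0, 0, 0], "grip": 1}
  ]
}}

```text
clock: 4.95
position: [0.5425, -0.3202, 0.2858]
ee_rot: [0.003, 3.14, -0.002]
force: [0.2, 0.5, -4.8]
width: 0.409
```

```bash
python3 - <<'E'
from h import *
print(arm.observe()["position"])
a=arm.get_image("top")[150:330,340:520]; b=arm.get_image("scene")[230:450,170:390]
cv2.imwrite("pics/p1.png",np.hstack([cv2.resize(a,(400,400)),cv2.resize(b,(400,400))]))
E
```

```text
[ 0.5425 -0.3202  0.2858]
```

View pics/p1.png

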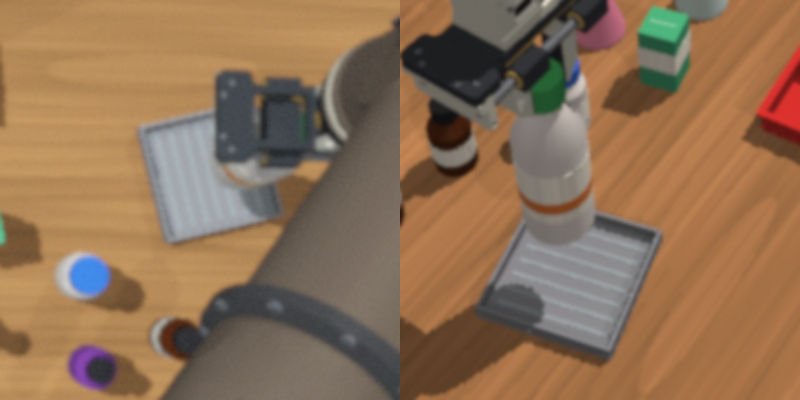

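The bottle hangs upright over the spill tray in both views. I lower it.

Request:
{"op": "jog_arm", "data": {
  "moves": [
    {"xyz": [0, 0, 0.6], "twist": [0, 0, 0], "grip": 1},
    {"xyz": [0, 0, 1.1], "twist": [0, 0, 0], "grip": 1},
    {"xyz": [0, 0, 1.45], "twist": [0, 0, 0], "grip": 1},
    {"xyz": [0, 0, 1.58], "twist": [0, 0, 0], "grip": 1},
    {"xyz": [0, 0, 1.64], "twist": [0, 0, 0], "grip": 1}
  ]
}}

```text
clock: 5.68
position: [0.5429, -0.317, 0.1882]
ee_rot: [-0.002, 3.141, 0.0]
force: [0.7, -0.6, -3.6]
width: 0.404
```

Request:
{"op": "jog_arm", "data": {
  "moves": [
    {"xyz": [0, 0, 0.04], "twist": [0, 0, 0], "grip": 1},
    {"xyz": [0, 0, 0.08], "twist": [0, 0, 0], "grip": 1},
    {"xyz": [0, 0, 0.08], "twist": [0, 0, 0], "grip": 1}
  ]
}}

```text
clock: 6.05
position: [0.5422, -0.3176, 0.1827]
ee_rot: [-0.001, 3.141, 0.0]
force: [0.2, 0.2, -4.6]
width: 0.405
```

Not down yet (the force is still the bottle's weight), so I continue in small steps.

Request:
{"op": "jog_arm", "data": {
  "moves": [
    {"xyz": [0, 0, 0.03], "twist": [0, 0, 0], "grip": 1},
    {"xyz": [0, 0, 0.03], "twist": [0, 0, 0], "grip": 1}
  ]
}}

```text
clock: 6.3
position: [0.5429, -0.3181, 0.1818]
ee_rot: [-0.001, 3.14, -0.001]
force: [-0.2, -0.2, 4.4]
width: 0.405
```

Request:
{"op": "jog_arm", "data": {
  "moves": [
    {"xyz": [0, 0, 0], "twist": [0, 0, 0], "grip": -0.4},
    {"xyz": [0, 0, 0], "twist": [0, 0, 0], "grip": -0.4},
    {"xyz": [0, 0, 0], "twist": [0, 0, 0], "grip": -0.4},
    {"xyz": [0, 0, -0.2], "twist": [0, 0, 0], "grip": -0.4},
    {"xyz": [0, 0, -0.8], "twist": [0, 0, 0], "grip": -0.4}
  ]
}}

```text
clock: 6.92
position: [0.5414, -0.3169, 0.2283]
ee_rot: [0.001, -3.138, -0.002]
force: [0.8, -1.0, 1.5]
width: 0.701
```

Request:
{"op": "jog_arm", "data": {
  "moves": [
    {"xyz": [0.15, 0.7, -0.4], "twist": [0, 0, 0], "grip": -0.4},
    {"xyz": [0.3, 1.5, -0.5], "twist": [0, 0, 0], "grip": -0.4},
    {"xyz": [0.45, 2.3, -0.5], "twist": [0, 0, 0], "grip": -0.4},
    {"xyz": [0.6, 3.1, -0.5], "twist": [0, 0, 0], "grip": -0.4},
    {"xyz": [0.7, 3.9, -0.5], "twist": [0, 0, 0], "grip": -0.4}
  ]
}}

```text
clock: 7.55
position: [0.4998, -0.0823, 0.2597]
ee_rot: [-0.0, 3.14, 0.0]
force: [0.1, 0.6, -0.6]
width: 0.701
```

```bash
python3 - <<'E'
from h import *
print(arm.observe()["position"],arm.observe()["width"])
a=campose("top");b=campose("scene");t=arm.get_image("top");s=arm.get_image("scene")
for c in("green","yellow","blue"):
    for n,im,cp in(("top",t,a),("scene",s,b)):
        for ce,st,m in blobs(im,c,60): print(c,n,ce,st[2:])
cv2.imwrite("pics/p2.png",cv2.resize(s[100:460,100:500],None,fx=1.6,fy=1.6))
E
```

```text
[ 0.4998 -0.0823  0.2597] 0.7007539022562329
green top [455.7 217.2] [18, 17, 254]
green scene [314.6 246.2] [27, 26, 511]
green scene [312.6 273.6] [21, 12, 160]
green scene [254.4 319.6] [25, 29, 587]
yellow top [406.7  83.1] [89, 65, 4918]
yellow top [231.9 245.8] [15, 14, 166]
yellow scene [378.  187.5] [14, 18, 215]
yellow scene [482.7 442.4] [124, 91, 7808]
blue top [168.2 221.2] [82, 53, 2946]
blue top [636.5 339.7] [8, 35, 178]
blue scene [434.3 173. ] [56, 61, 2346]
blue scene [257.3 267.3] [21, 20, 345]
blue scene [512.3 314.4] [22, 53, 209]
```

View pics/p2.png

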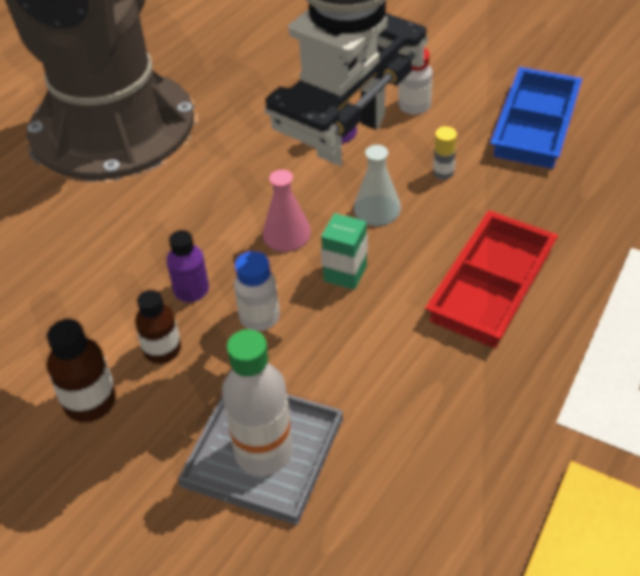

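The tall bottle stands upright in the spill tray (green cap at crop (247,350)), and the vial is untouched at (445,152). Now the vial.

Request:
{"op": "jog_arm", "data": {
  "moves": [
    {"xyz": [0.1, 0.9, 0], "twist": [0, 0, 0], "grip": -0.4},
    {"xyz": [0.2, 1.8, 0], "twist": [0, 0, 0], "grip": -0.4},
    {"xyz": [0.3, 2.7, 0], "twist": [0, 0, 0], "grip": -0.4},
    {"xyz": [0.36, 3.6, 0], "twist": [0, 0, 0], "grip": -0.4},
    {"xyz": [0.36, 4.39, 0.3], "twist": [0, 0, 0], "grip": -0.4}
  ]
}}

```text
clock: 8.28
position: [0.4794, 0.1817, 0.2425]
ee_rot: [-0.001, 3.138, 0.003]
force: [0.7, -0.2, -0.1]
width: 0.699
```

Request:
{"op": "jog_arm", "data": {
  "moves": [
    {"xyz": [0, 0, 0.8], "twist": [0, 0, 0], "grip": -0.4},
    {"xyz": [0, 0, 1.6], "twist": [0, 0, 0], "grip": -0.4},
    {"xyz": [0, 0, 2.1], "twist": [0, 0, 0], "grip": -0.4},
    {"xyz": [0, 0, 2.1], "twist": [0, 0, 0], "grip": -0.4}
  ]
}}

```text
clock: 8.78
position: [0.4777, 0.1787, 0.1136]
ee_rot: [-0.001, -3.139, 0.003]
force: [-0.1, -0.2, -0.3]
width: 0.706
```

```bash
python3 - <<'E'
from h import *
print(arm.observe()["position"],arm.observe()["width"])
a=arm.get_image("scene")[110:230,310:450]; w=arm.get_image("wrist")
cv2.imwrite("pics/p3.png",np.hstack([cv2.resize(a,(400,343)),cv2.resize(w,(400,343))]))
E
```

```text
[0.4777 0.1787 0.1136] 0.7055202258652145
```

View pics/p3.png

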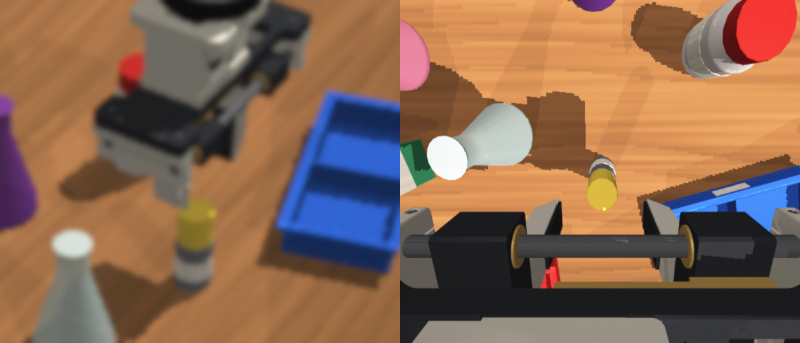

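The wrist view (right half) shows the yellow cap centred between the fingers, with the flask clear to the left. I descend and grip.

Request:
{"op": "jog_arm", "data": {
  "moves": [
    {"xyz": [0, 0.03, 0.5], "twist": [0, 0, 0], "grip": -0.4},
    {"xyz": [0, 0.03, 0.9], "twist": [0, 0, 0], "grip": -0.4},
    {"xyz": [0, 0.03, 0.9], "twist": [0, 0, 0], "grip": 1},
    {"xyz": [0, 0.03, 0.9], "twist": [0, 0, 0], "grip": 1},
    {"xyz": [0, 0.03, 0.9], "twist": [0, 0, 0], "grip": 1}
  ],
  "force": 20
}}

```text
clock: 9.5
position: [0.4793, 0.182, 0.0621]
ee_rot: [-0.001, 3.14, 0.002]
force: [0.3, -0.7, 0.0]
width: 0.424
```

Request:
{"op": "jog_arm", "data": {
  "moves": [
    {"xyz": [0, 0, 0], "twist": [0, 0, 0], "grip": 1},
    {"xyz": [0, 0, 0], "twist": [0, 0, 0], "grip": 1},
    {"xyz": [0, 0, 0], "twist": [0, 0, 0], "grip": 1},
    {"xyz": [0, 0, 0], "twist": [0, 0, 0], "grip": 1}
  ]
}}

```text
clock: 10.0
position: [0.479, 0.1818, 0.0613]
ee_rot: [-0.001, 3.14, 0.001]
force: [-0.4, 0.2, 6.1]
width: 0.313
```

Opening 28.8 mm, which matches the cap. I lift and carry it to the red tray's left bay.

Request:
{"op": "jog_arm", "data": {
  "moves": [
    {"xyz": [0, 0, -0.3], "twist": [0, 0, 0], "grip": 1},
    {"xyz": [0, 0, -0.9], "twist": [0, 0, 0], "grip": 1},
    {"xyz": [0, 0, -1.5], "twist": [0, 0, 0], "grip": 1},
    {"xyz": [-0.5, -0.36, -1.8], "twist": [0, 0, 0], "grip": 1},
    {"xyz": [-1.1, -0.8, -1.8], "twist": [0, 0, 0], "grip": 1}
  ]
}}

```text
clock: 10.62
position: [0.5456, 0.1344, 0.1706]
ee_rot: [-0.005, 3.139, 0.003]
force: [-0.4, 0.7, -1.0]
width: 0.313
```

Request:
{"op": "jog_arm", "data": {
  "moves": [
    {"xyz": [-0.6, -0.4, 0], "twist": [0, 0, 0], "grip": 1},
    {"xyz": [-1.2, -0.8, 0], "twist": [0, 0, 0], "grip": 1},
    {"xyz": [-1.43, -1.02, 0.2], "twist": [0, 0, 0], "grip": 1},
    {"xyz": [-1.43, -1.02, 0.6], "twist": [0, 0, 0], "grip": 1},
    {"xyz": [-1.43, -1.02, 0.8], "twist": [0, 0, 0], "grip": 1}
  ]
}}

```text
clock: 11.25
position: [0.6286, 0.0728, 0.1187]
ee_rot: [0.001, -3.138, 0.0]
force: [-0.8, 0.4, -0.5]
width: 0.312
```

```bash
python3 - <<'E'
from h import *
print(arm.observe()["position"],arm.observe()["width"])
a=arm.get_image("scene")[140:340,330:490]; t=arm.get_image("top")[130:240,230:370]
cv2.imwrite("pics/p4.png",np.hstack([cv2.resize(a,(400,500)),cv2.resize(t,(400,500))]))
E
```

```text
[0.6286 0.0728 0.1187] 0.3121081628949549
```

View pics/p4.png

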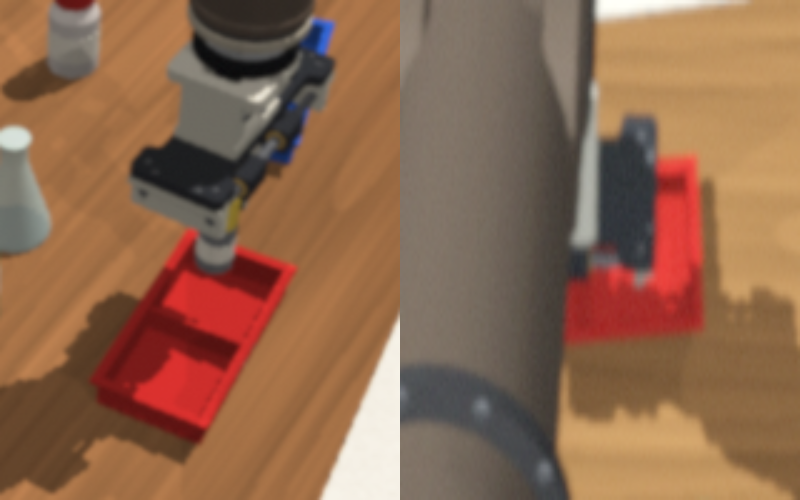

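The scene crop shows the vial hanging over the far (left) bay of the red tray. I lower it gently.

Request:
{"op": "jog_arm", "data": {
  "moves": [
    {"xyz": [0, 0, 0.35], "twist": [0, 0, 0], "grip": 1},
    {"xyz": [0, 0, 0.6], "twist": [0, 0, 0], "grip": 1},
    {"xyz": [0, 0, 0.75], "twist": [0, 0, 0], "grip": 1},
    {"xyz": [0, 0, 0.82], "twist": [0, 0, 0], "grip": 1},
    {"xyz": [0, 0, 0.86], "twist": [0, 0, 0], "grip": 1}
  ]
}}

```text
clock: 11.98
position: [0.6305, 0.0725, 0.0693]
ee_rot: [-0.001, 3.141, 0.0]
force: [-0.3, 0.6, 0.2]
width: 0.312
```

Request:
{"op": "jog_arm", "data": {
  "moves": [
    {"xyz": [0, 0, 0.03], "twist": [0, 0, 0], "grip": 1},
    {"xyz": [0, 0, 0.03], "twist": [0, 0, 0], "grip": 1}
  ]
}}

```text
clock: 12.22
position: [0.6304, 0.0725, 0.0675]
ee_rot: [-0.0, 3.141, 0.0]
force: [0.4, 0.3, -0.6]
width: 0.31
```

Request:
{"op": "jog_arm", "data": {
  "moves": [
    {"xyz": [0, 0, 0.03], "twist": [0, 0, 0], "grip": 1},
    {"xyz": [0, 0, 0.03], "twist": [0, 0, 0], "grip": 1}
  ]
}}

```text
clock: 12.48
position: [0.6304, 0.0725, 0.0656]
ee_rot: [-0.001, 3.141, 0.0]
force: [-0.7, 0.1, 0.2]
width: 0.313
```

Request:
{"op": "jog_arm", "data": {
  "moves": [
    {"xyz": [0, 0, 0.02], "twist": [0, 0, 0], "grip": 1},
    {"xyz": [0, 0, 0.02], "twist": [0, 0, 0], "grip": 1}
  ]
}}

```text
clock: 12.72
position: [0.6309, 0.0718, 0.0651]
ee_rot: [0.0, 3.14, -0.001]
force: [-1.6, -1.5, 5.8]
width: 0.311
```

Request:
{"op": "jog_arm", "data": {
  "moves": [
    {"xyz": [0, 0, 0], "twist": [0, 0, 0], "grip": -0.4},
    {"xyz": [0, 0, 0], "twist": [0, 0, 0], "grip": -0.4},
    {"xyz": [0, 0, 0], "twist": [0, 0, 0], "grip": -0.4},
    {"xyz": [0, 0, -0.6], "twist": [0, 0, 0], "grip": -0.6},
    {"xyz": [0, 0, -1.5], "twist": [0, 0, 0], "grip": -0.6}
  ]
}}

```text
clock: 13.35
position: [0.6289, 0.0725, 0.1537]
ee_rot: [0.001, -3.138, 0.001]
force: [1.2, 0.5, -0.1]
width: 0.78
```

Request:
{"op": "jog_arm", "data": {
  "moves": [
    {"xyz": [0.6, -0.5, -0.1], "twist": [0, 0, -0.6], "grip": -0.6},
    {"xyz": [1.2, -1.0, -0.1], "twist": [0, 0, -1.28], "grip": -0.6},
    {"xyz": [1.9, -1.5, -0.1], "twist": [0, 0, -1.28], "grip": -0.6},
    {"xyz": [2.5, -2.0, -0.1], "twist": [0, 0, -1.28], "grip": -0.6},
    {"xyz": [2.7, -2.13, -0.1], "twist": [0, 0, -1.28], "grip": -0.6}
  ]
}}

```text
clock: 13.98
position: [0.466, -0.0573, 0.1604]
ee_rot: [0.346, -3.122, -0.0]
force: [-0.1, -0.3, 0.4]
width: 0.804
```

```bash
cat > w.py <<'E'
from h import *
import sys
def view(name):
    M,T=campose("wrist"); w=arm.get_image("wrist"); s=arm.get_image("scene"); t=arm.get_image("top")
    cv2.imwrite(name,np.hstack([cv2.resize(w,(400,300)),cv2.resize(s,(400,300))])); return M,T,w,s,t
E
python3 - <<'E'
from w import *
print(arm.observe()["position"],arm.observe()["ee_rot"],arm.observe()["width"])
M,T,w,s,t=view("pics/p5.png")
for c,z in(("green",.084),("yellow",.078),("blue",.09)):
    for ce,st,m in blobs(w,c,150):
        r=cv2.minAreaRect(max(cv2.findContours(m,0,2)[0],key=len)); print(c,ce,st,r,onz(M,T,ce,z))
# vial check two views
V=[(campose(n),[b for b in blobs(i,"yellow",60) if b[1][4]<600]) for n,i in(("top",t),("scene",s))]
print([[x[0] for x in v[1]] for v in V]); 
if all(v[1] for v in V): print(tri([ray(*v[0],v[1][0][0]) for v in V]))
E
```

```text
[ 0.466  -0.0573  0.1604] [ 0.346  -3.1217 -0.0003] 0.8040490160356634
green [323.2 207.6] [299, 205, 50, 7, 300] ((323.5, 208.0), (6.0, 49.0), 90.0) [ 0.435  -0.0653  0.084 ]
green [324.  255.2] [291, 222, 66, 68, 4188] ((323.5, 255.5), (67.0, 65.0), 90.0) [ 0.4667 -0.0577  0.084 ]
blue [155.5 146.7] [117, 112, 79, 71, 4369] ((156.0, 147.0), (70.0, 78.0), 90.0) [ 0.4195 -0.1713  0.09  ]
[[array([279.5, 184.7])], [array([416.1, 242.5])]]
(array([0.6294, 0.0715, 0.0649]), np.float64(0.000665125842548652))
```

View pics/p5.png

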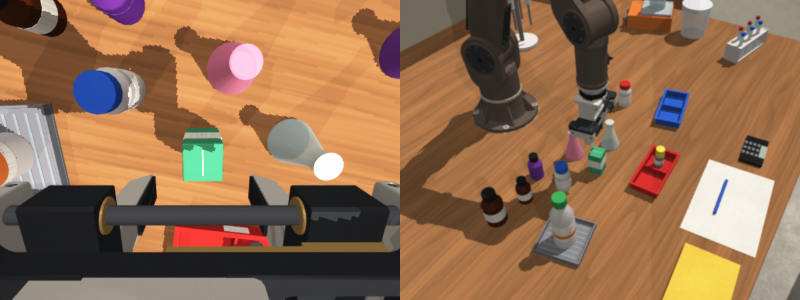

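The carton is centred and square between the jaws (wrist (203,155)). The vial stands in the red bay at (0.629,0.072), cap height 0.065, which fits. I grip the carton.

Request:
{"op": "jog_arm", "data": {
  "moves": [
    {"xyz": [-0.03, 0, 0.7], "twist": [0, 0, 0], "grip": -0.6},
    {"xyz": [-0.03, 0, 1.3], "twist": [0, 0, 0], "grip": -0.6},
    {"xyz": [-0.03, 0, 1.57], "twist": [0, 0, 0], "grip": -0.6},
    {"xyz": [-0.03, 0, 1.57], "twist": [0, 0, 0], "grip": 1},
    {"xyz": [-0.03, 0, 1.57], "twist": [0, 0, 0], "grip": 1}
  ],
  "force": 20
}}

```text
clock: 14.75
position: [0.4712, -0.0544, 0.0666]
ee_rot: [-0.352, 3.121, -0.0]
force: [0.1, -0.2, 0.7]
width: 0.631
```

Request:
{"op": "jog_arm", "data": {
  "moves": [
    {"xyz": [0, 0, 0], "twist": [0, 0, 0], "grip": 1},
    {"xyz": [0, 0, 0], "twist": [0, 0, 0], "grip": 1},
    {"xyz": [0, 0, 0], "twist": [0, 0, 0], "grip": 1},
    {"xyz": [0, 0, 0], "twist": [0, 0, 0], "grip": 1}
  ]
}}

```text
clock: 15.25
position: [0.4708, -0.0549, 0.0667]
ee_rot: [-0.351, 3.12, 0.0]
force: [1.6, 0.0, 4.8]
width: 0.478
```

Request:
{"op": "jog_arm", "data": {
  "moves": [
    {"xyz": [0, 0, -0.4], "twist": [0, 0, 0], "grip": 1},
    {"xyz": [0, 0, -1.1], "twist": [0, 0, 0], "grip": 1},
    {"xyz": [0, 0, -1.8], "twist": [0, 0, 0], "grip": 1},
    {"xyz": [0, 0.1, -2.4], "twist": [0, 0, 0], "grip": 1},
    {"xyz": [-0.2, 0.8, -2.4], "twist": [0, 0, -0.1], "grip": 1}
  ]
}}

```text
clock: 15.88
position: [0.4725, -0.0076, 0.213]
ee_rot: [-0.369, 3.114, -0.001]
force: [0.9, -0.3, -0.8]
width: 0.481
```

Request:
{"op": "jog_arm", "data": {
  "moves": [
    {"xyz": [-0.3, 0.8, 0], "twist": [0, 0, -0.1], "grip": 1},
    {"xyz": [-0.6, 1.6, 0], "twist": [0, 0, -0.1], "grip": 1},
    {"xyz": [-0.9, 2.4, 0], "twist": [0, 0, -0.1], "grip": 1},
    {"xyz": [-1.2, 3.2, 0], "twist": [0, 0, -0.1], "grip": 1},
    {"xyz": [-1.5, 4.0, 0], "twist": [0, 0, -0.1], "grip": 1}
  ]
}}

```text
clock: 16.5
position: [0.5009, 0.2504, 0.2101]
ee_rot: [0.405, -3.115, 0.0]
force: [0.7, -0.6, -1.8]
width: 0.479
```

Request:
{"op": "jog_arm", "data": {
  "moves": [
    {"xyz": [-0.35, 0.75, 0], "twist": [0, 0, 0], "grip": 1},
    {"xyz": [-0.7, 1.5, 0], "twist": [0, 0, 0], "grip": 1},
    {"xyz": [-0.97, 2.12, 0.2], "twist": [0, 0, 0], "grip": 1},
    {"xyz": [-0.97, 2.12, 0.8], "twist": [0, 0, 0], "grip": 1},
    {"xyz": [-0.97, 2.12, 1.4], "twist": [0, 0, 0], "grip": 1}
  ]
}}

```text
clock: 17.12
position: [0.5245, 0.3873, 0.1249]
ee_rot: [0.407, -3.115, 0.0]
force: [0.7, -0.1, -0.7]
width: 0.477
```

```bash
python3 - <<'E'
from h import *
print(arm.observe()["position"],arm.observe()["ee_rot"])
a=arm.get_image("scene")[90:240,350:510]; t=arm.get_image("top")[170:280,110:250]
cv2.imwrite("pics/p6.png",np.hstack([cv2.resize(a,(400,375)),cv2.resize(t,(400,375))]))
E
```

```text
[0.5245 0.3873 0.1249] [ 0.4068 -3.115   0.0003]
```

View pics/p6.png

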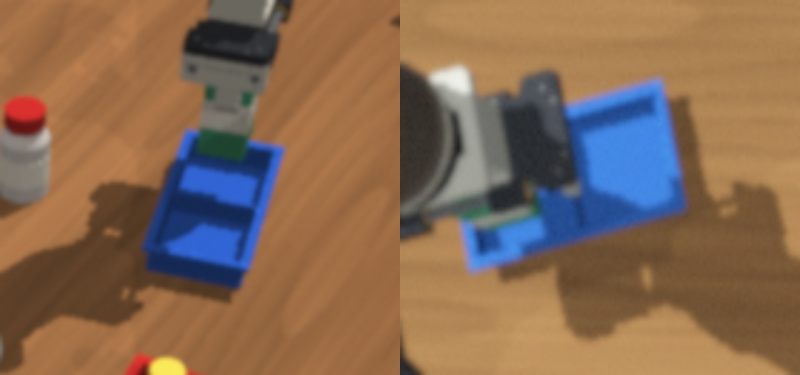

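The carton hangs square over the far bay of the blue tray. I lower it.

Request:
{"op": "jog_arm", "data": {
  "moves": [
    {"xyz": [0, 0, 0.35], "twist": [0, 0, 0], "grip": 1},
    {"xyz": [0, 0, 0.6], "twist": [0, 0, 0], "grip": 1},
    {"xyz": [0, 0, 0.75], "twist": [0, 0, 0], "grip": 1},
    {"xyz": [0, 0, 0.84], "twist": [0, 0, 0], "grip": 1},
    {"xyz": [0, 0, 0.88], "twist": [0, 0, 0], "grip": 1}
  ]
}}

```text
clock: 17.85
position: [0.525, 0.387, 0.0735]
ee_rot: [-0.405, 3.115, 0.0]
force: [0.5, -0.3, -0.9]
width: 0.48
```

Request:
{"op": "jog_arm", "data": {
  "moves": [
    {"xyz": [0, 0, 0.03], "twist": [0, 0, 0], "grip": 1},
    {"xyz": [0, 0, 0.03], "twist": [0, 0, 0], "grip": 1}
  ]
}}

```text
clock: 18.1
position: [0.525, 0.3869, 0.0717]
ee_rot: [-0.405, 3.115, 0.0]
force: [-0.1, -0.1, 0.6]
width: 0.478
```

Request:
{"op": "jog_arm", "data": {
  "moves": [
    {"xyz": [0, 0, 0.02], "twist": [0, 0, 0], "grip": 1},
    {"xyz": [0, 0, 0.02], "twist": [0, 0, 0], "grip": 1}
  ]
}}

```text
clock: 18.35
position: [0.5252, 0.3869, 0.0708]
ee_rot: [-0.405, 3.115, 0.0]
force: [-0.8, -1.2, 4.7]
width: 0.478
```

Request:
{"op": "jog_arm", "data": {
  "moves": [
    {"xyz": [0, 0, 0.02], "twist": [0, 0, 0], "grip": 1},
    {"xyz": [0, 0, 0.02], "twist": [0, 0, 0], "grip": 1}
  ]
}}

```text
clock: 18.6
position: [0.5254, 0.3865, 0.0704]
ee_rot: [-0.404, 3.115, 0.0]
force: [-3.4, -4.7, 11.6]
width: 0.477
```

Request:
{"op": "jog_arm", "data": {
  "moves": [
    {"xyz": [0, 0, -0.03], "twist": [0, 0, 0], "grip": -0.5},
    {"xyz": [0, 0, -0.03], "twist": [0, 0, 0], "grip": -0.5},
    {"xyz": [0, 0, -0.03], "twist": [0, 0, 0], "grip": -0.5},
    {"xyz": [0, 0, -0.5], "twist": [0, 0, 0], "grip": -0.5},
    {"xyz": [0, 0, -1.4], "twist": [0, 0, 0], "grip": -0.5}
  ]
}}

```text
clock: 19.23
position: [0.5234, 0.386, 0.1517]
ee_rot: [0.405, -3.111, 0.004]
force: [0.8, 1.0, 1.2]
width: 0.754
```

Request:
{"op": "jog_arm", "data": {
  "moves": [
    {"xyz": [0.4, -0.75, -0.5], "twist": [0, 0, 0.5], "grip": -0.5},
    {"xyz": [0.8, -1.55, -0.8], "twist": [0, 0, 1.48], "grip": -0.5},
    {"xyz": [1.2, -2.4, -0.8], "twist": [0, 0, 1.48], "grip": -0.5},
    {"xyz": [1.6, -3.3, -0.8], "twist": [0, 0, 1.48], "grip": -0.5},
    {"xyz": [2.03, -4.1, -0.8], "twist": [0, 0, 1.48], "grip": -0.5}
  ]
}}

```text
clock: 19.85
position: [0.4697, 0.1158, 0.2012]
ee_rot: [0.0, 3.141, 0.0]
force: [1.4, -0.1, -0.4]
width: 0.747
```

Request:
{"op": "jog_arm", "data": {
  "moves": [
    {"xyz": [0.16, -0.95, 0], "twist": [0, 0, 0], "grip": -0.5},
    {"xyz": [0.32, -1.9, 0], "twist": [0, 0, 0], "grip": -0.5},
    {"xyz": [0.5, -2.85, 0], "twist": [0, 0, 0], "grip": -0.5},
    {"xyz": [0.68, -3.8, 0], "twist": [0, 0, 0], "grip": -0.5},
    {"xyz": [0.82, -4.78, 0], "twist": [0, 0, 0], "grip": -0.5}
  ]
}}

```text
clock: 20.48
position: [0.4205, -0.1704, 0.2013]
ee_rot: [-0.002, 3.141, 0.0]
force: [1.3, -0.0, 0.9]
width: 0.749
```

```bash
python3 - <<'E'
from w import *
print(arm.observe()["position"],arm.observe()["ee_rot"],arm.observe()["width"])
M,T,w,s,t=view("pics/p7.png")
for ce,st,m in blobs(w,"blue",150): print(ce,st,onz(M,T,ce,.096))
E
```

```text
[ 0.4205 -0.1704  0.2013] [-0.0017  3.1408  0.0005] 0.7486300518639853
[322.5 237.8] [297, 211, 52, 54, 2260] [ 0.4178 -0.1719  0.096 ]
```

View pics/p7.png

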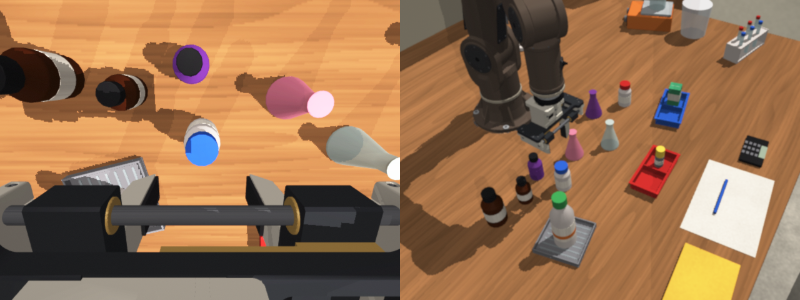

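The blue cap is centred between the jaws (wrist (202,149)), measured at (0.418,-0.172). The scene half shows the carton and vial standing in their bays. I grip the bottle's cap.

Request:
{"op": "jog_arm", "data": {
  "moves": [
    {"xyz": [0, -0.02, 0.8], "twist": [0, 0, 0], "grip": -0.5},
    {"xyz": [0, -0.02, 1.5], "twist": [0, 0, 0], "grip": -0.5},
    {"xyz": [0, -0.02, 1.88], "twist": [0, 0, 0], "grip": -0.5},
    {"xyz": [0, -0.02, 1.88], "twist": [0, 0, 0], "grip": 1},
    {"xyz": [0, -0.02, 1.88], "twist": [0, 0, 0], "grip": 1}
  ],
  "force": 20
}}

```text
clock: 21.25
position: [0.4216, -0.1697, 0.089]
ee_rot: [-0.002, 3.141, 0.0]
force: [-0.5, 0.2, -0.2]
width: 0.581
```

Request:
{"op": "jog_arm", "data": {
  "moves": [
    {"xyz": [0, 0, 0], "twist": [0, 0, 0], "grip": 1},
    {"xyz": [0, 0, 0], "twist": [0, 0, 0], "grip": 1},
    {"xyz": [0, 0, 0], "twist": [0, 0, 0], "grip": 1},
    {"xyz": [0, 0, 0], "twist": [0, 0, 0], "grip": 1}
  ]
}}

```text
clock: 21.75
position: [0.4219, -0.1703, 0.0892]
ee_rot: [-0.001, 3.14, -0.0]
force: [-0.0, 0.6, 7.6]
width: 0.444
```

Request:
{"op": "jog_arm", "data": {
  "moves": [
    {"xyz": [0, 0, -0.4], "twist": [0, 0, 0], "grip": 1},
    {"xyz": [0, 0, -1.1], "twist": [0, 0, 0], "grip": 1},
    {"xyz": [0, 0, -1.8], "twist": [0, 0, 0], "grip": 1},
    {"xyz": [-0.05, 0.2, -2.4], "twist": [0, 0, 0], "grip": 1},
    {"xyz": [-0.2, 0.9, -2.4], "twist": [0, 0, 0], "grip": 1}
  ]
}}

```text
clock: 22.38
position: [0.4343, -0.1178, 0.2352]
ee_rot: [0.007, 3.136, -0.001]
force: [0.2, 0.7, -1.5]
width: 0.44
```

Request:
{"op": "jog_arm", "data": {
  "moves": [
    {"xyz": [-0.25, 0.85, 0], "twist": [0, 0, 0], "grip": 1},
    {"xyz": [-0.5, 1.7, 0], "twist": [0, 0, 0], "grip": 1},
    {"xyz": [-0.75, 2.55, 0], "twist": [0, 0, 0], "grip": 1},
    {"xyz": [-1.0, 3.4, 0], "twist": [0, 0, 0], "grip": 1},
    {"xyz": [-1.2, 4.3, 0], "twist": [0, 0, 0], "grip": 1}
  ]
}}

```text
clock: 23.0
position: [0.505, 0.1433, 0.2325]
ee_rot: [0.0, 3.141, 0.0]
force: [0.6, -0.4, -1.0]
width: 0.444
```

Request:
{"op": "jog_arm", "data": {
  "moves": [
    {"xyz": [-0.25, 0.9, 0], "twist": [0, 0, 0], "grip": 1},
    {"xyz": [-0.5, 1.8, 0], "twist": [0, 0, 0], "grip": 1},
    {"xyz": [-0.72, 2.65, 0.2], "twist": [0, 0, 0], "grip": 1},
    {"xyz": [-0.72, 2.65, 0.8], "twist": [0, 0, 0], "grip": 1},
    {"xyz": [-0.72, 2.65, 1.2], "twist": [0, 0, 0], "grip": 1}
  ]
}}

```text
clock: 23.62
position: [0.547, 0.3014, 0.1585]
ee_rot: [0.003, -3.14, 0.002]
force: [0.3, 0.3, -0.8]
width: 0.444
```

```bash
python3 - <<'E'
from h import *
print(arm.observe()["position"],arm.observe()["ee_rot"])
a=arm.get_image("scene")[90:240,350:510]; t=arm.get_image("top")[170:280,110:250]
cv2.imwrite("pics/p8.png",np.hstack([cv2.resize(a,(400,375)),cv2.resize(t,(400,375))]))
E
```

```text
[0.547  0.3014 0.1585] [ 0.0028 -3.14    0.002 ]
```

View pics/p8.png

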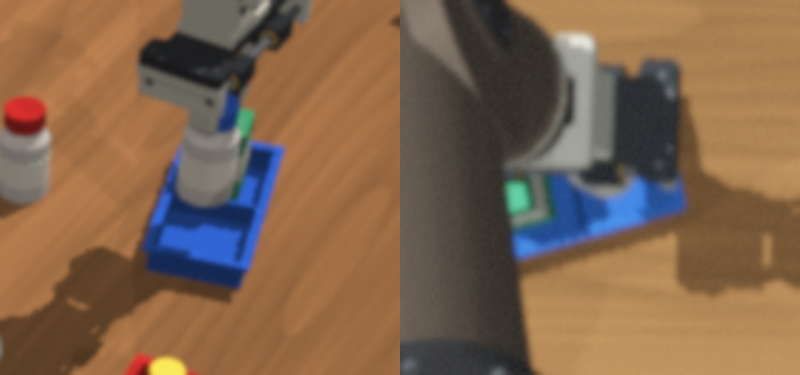

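The bottle hangs over the near bay, clear of the carton. I lower it.

Request:
{"op": "jog_arm", "data": {
  "moves": [
    {"xyz": [0, 0, 0.45], "twist": [0, 0, 0], "grip": 1},
    {"xyz": [0, 0, 0.75], "twist": [0, 0, 0], "grip": 1},
    {"xyz": [0, 0, 0.92], "twist": [0, 0, 0], "grip": 1},
    {"xyz": [0, 0, 1.0], "twist": [0, 0, 0], "grip": 1},
    {"xyz": [0, 0, 1.05], "twist": [0, 0, 0], "grip": 1}
  ]
}}

```text
clock: 24.35
position: [0.5483, 0.301, 0.0977]
ee_rot: [-0.0, 3.141, 0.001]
force: [0.9, 0.1, -1.7]
width: 0.444
```

Request:
{"op": "jog_arm", "data": {
  "moves": [
    {"xyz": [0, 0, 0.03], "twist": [0, 0, 0], "grip": 1},
    {"xyz": [0, 0, 0.03], "twist": [0, 0, 0], "grip": 1}
  ]
}}

```text
clock: 24.6
position: [0.5481, 0.301, 0.0958]
ee_rot: [-0.001, 3.141, 0.0]
force: [-0.6, -0.0, -1.0]
width: 0.441
```

Request:
{"op": "jog_arm", "data": {
  "moves": [
    {"xyz": [0, 0, 0.03], "twist": [0, 0, 0], "grip": 1},
    {"xyz": [0, 0, 0.03], "twist": [0, 0, 0], "grip": 1}
  ]
}}

```text
clock: 24.85
position: [0.548, 0.3009, 0.0937]
ee_rot: [0.001, -3.142, -0.0]
force: [-0.6, 0.4, -1.3]
width: 0.44
```

Request:
{"op": "jog_arm", "data": {
  "moves": [
    {"xyz": [0, 0, 0.02], "twist": [0, 0, 0], "grip": 1},
    {"xyz": [0, 0, 0.02], "twist": [0, 0, 0], "grip": 1}
  ]
}}

```text
clock: 25.1
position: [0.5485, 0.301, 0.0934]
ee_rot: [-0.0, 3.141, 0.001]
force: [-1.1, -0.8, 5.3]
width: 0.442
```

Request:
{"op": "jog_arm", "data": {
  "moves": [
    {"xyz": [0, 0, -0.02], "twist": [0, 0, 0], "grip": -0.3},
    {"xyz": [0, 0, -0.02], "twist": [0, 0, 0], "grip": -0.3},
    {"xyz": [0, 0, -0.02], "twist": [0, 0, 0], "grip": -0.3},
    {"xyz": [0, 0, -0.5], "twist": [0, 0, 0], "grip": -0.3},
    {"xyz": [0, 0, -1.4], "twist": [0, 0, 0], "grip": -0.3}
  ]
}}

```text
clock: 25.72
position: [0.5466, 0.3003, 0.1754]
ee_rot: [0.001, -3.138, 0.004]
force: [0.9, 0.8, 0.1]
width: 0.651
```

```bash
python3 - <<'E'
from h import *
s=arm.observe(); print(s["position"],s["joints"],s["width"])
a,b=campose("top"),campose("scene")
print("big amber cap",tri([ray(*a,(470,313)),ray(*b,(141.7,313))]),"purple",tri([ray(*a,(385,317)),ray(*b,(212.9,251.9))]))
E
```

```text
[0.5466 0.3003 0.1754] [-0.804   0.4982  0.3179  1.6677 -0.177   1.0088  1.1445] 0.6508723688499174
big amber cap (array([ 0.3339, -0.3764,  0.1108]), np.float64(0.00027453207354979757)) purple (array([ 0.3196, -0.1845,  0.0854]), np.float64(0.001546820567125044))
```

Request:
{"op": "jog_arm", "data": {
  "moves": [
    {"xyz": [0.3, -0.9, -0.4], "twist": [0, 0, 0], "grip": -0.3},
    {"xyz": [0.6, -1.8, -0.6], "twist": [0, 0, 0], "grip": -0.3},
    {"xyz": [0.9, -2.7, -0.6], "twist": [0, 0, 0], "grip": -0.3},
    {"xyz": [1.2, -3.6, -0.6], "twist": [0, 0, 0], "grip": -0.3},
    {"xyz": [1.5, -4.5, -0.6], "twist": [0, 0, 0], "grip": -0.3}
  ]
}}

```text
clock: 26.35
position: [0.4574, 0.0292, 0.2127]
ee_rot: [-0.001, 3.141, 0.0]
force: [1.6, -0.4, 0.4]
width: 0.65
```

Request:
{"op": "jog_arm", "data": {
  "moves": [
    {"xyz": [0.3, -0.9, 0], "twist": [0, 0, 0], "grip": -0.3},
    {"xyz": [0.6, -1.8, 0], "twist": [0, 0, 0], "grip": -0.3},
    {"xyz": [0.9, -2.7, 0], "twist": [0, 0, 0], "grip": -0.3},
    {"xyz": [1.2, -3.6, 0], "twist": [0, 0, 0], "grip": -0.3},
    {"xyz": [1.5, -4.5, 0], "twist": [0, 0, 0], "grip": -0.3}
  ]
}}

```text
clock: 26.98
position: [0.3675, -0.2407, 0.2128]
ee_rot: [-0.001, 3.14, 0.0]
force: [2.4, -0.1, -0.7]
width: 0.646
```

Remaining: dx −0.0135, dy −0.036.

Request:
{"op": "jog_arm", "data": {
  "moves": [
    {"xyz": [0.22, -0.6, 0.2], "twist": [0, 0, 0], "grip": -0.3},
    {"xyz": [0.22, -0.6, 0.4], "twist": [0, 0, 0], "grip": -0.3},
    {"xyz": [0.22, -0.6, 0.4], "twist": [0, 0, 0], "grip": -0.3}
  ]
}}

```text
clock: 27.35
position: [0.3547, -0.2742, 0.1877]
ee_rot: [0.001, -3.14, -0.002]
force: [-0.1, 0.5, -0.2]
width: 0.652
```

```bash
python3 - <<'E'
from w import *
print(arm.observe()["position"],arm.observe()["ee_rot"],arm.observe()["width"])
M,T,w,s,t=view("pics/p9.png")
HS["dark"]=((0,0,20),(179,90,75))
for ce,st,m in blobs(w[:285],"dark",200): print(ce,st,onz(M,T,ce,.095))
E
```

```text
[ 0.3547 -0.2742  0.1877] [ 0.0005 -3.1398 -0.0018] 0.6519182491098249
[451.  197.6] [432, 177, 40, 42, 1319] [ 0.3193 -0.1872  0.095 ]
[156.  228.8] [126, 196, 60, 64, 2825] [ 0.3412 -0.3928  0.095 ]
[320. 243.] [301, 223, 39, 41, 1248] [ 0.3518 -0.2773  0.095 ]
```

View pics/p9.png

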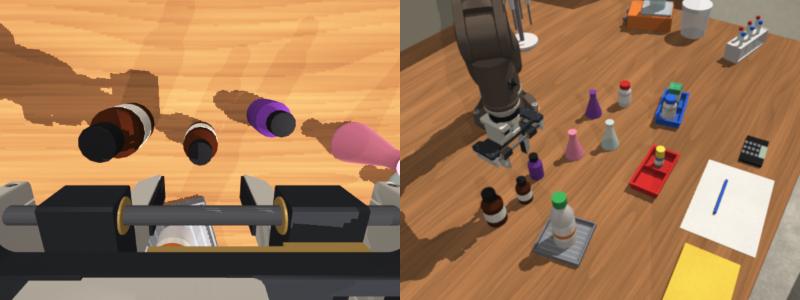

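The small amber cap (wrist (200,152)) lies between the jaws at (0.352,-0.277), with both neighbours outside them. I grip its cap.

Request:
{"op": "jog_arm", "data": {
  "moves": [
    {"xyz": [0.03, -0.04, 0.7], "twist": [0, 0, 0], "grip": -0.3},
    {"xyz": [0.03, -0.04, 1.3], "twist": [0, 0, 0], "grip": -0.3},
    {"xyz": [0.03, -0.04, 1.68], "twist": [0, 0, 0], "grip": -0.3},
    {"xyz": [0.03, -0.04, 1.68], "twist": [0, 0, 0], "grip": 1},
    {"xyz": [0.03, -0.04, 1.68], "twist": [0, 0, 0], "grip": 1}
  ],
  "force": 20
}}

```text
clock: 28.12
position: [0.354, -0.2775, 0.0887]
ee_rot: [-0.002, 3.14, -0.001]
force: [0.6, 0.6, 0.7]
width: 0.479
```

Request:
{"op": "jog_arm", "data": {
  "moves": [
    {"xyz": [0, 0, 0], "twist": [0, 0, 0], "grip": 1},
    {"xyz": [0, 0, 0], "twist": [0, 0, 0], "grip": 1},
    {"xyz": [0, 0, 0], "twist": [0, 0, 0], "grip": 1},
    {"xyz": [0, 0, 0], "twist": [0, 0, 0], "grip": 1},
    {"xyz": [0, 0, 0], "twist": [0, 0, 0], "grip": 1}
  ]
}}

```text
clock: 28.75
position: [0.354, -0.2776, 0.0885]
ee_rot: [-0.001, 3.14, -0.0]
force: [0.3, 1.2, 7.8]
width: 0.31
```

Request:
{"op": "jog_arm", "data": {
  "moves": [
    {"xyz": [0, 0, -0.4], "twist": [0, 0, 0], "grip": 1},
    {"xyz": [0, 0, -1.1], "twist": [0, 0, 0], "grip": 1},
    {"xyz": [0, 0, -1.8], "twist": [0, 0, 0], "grip": 1},
    {"xyz": [-0.2, 0.2, -2.4], "twist": [0, 0, 0], "grip": 1},
    {"xyz": [-0.75, 0.7, -2.4], "twist": [0, 0, 0], "grip": 1}
  ]
}}

```text
clock: 29.38
position: [0.3988, -0.2373, 0.2348]
ee_rot: [0.006, 3.136, -0.002]
force: [1.0, 0.8, -2.2]
width: 0.308
```

Request:
{"op": "jog_arm", "data": {
  "moves": [
    {"xyz": [-0.65, 0.6, 0], "twist": [0, 0, 0], "grip": 1},
    {"xyz": [-1.3, 1.2, 0], "twist": [0, 0, 0], "grip": 1},
    {"xyz": [-1.95, 1.8, 0], "twist": [0, 0, 0], "grip": 1},
    {"xyz": [-2.6, 2.4, 0], "twist": [0, 0, 0], "grip": 1},
    {"xyz": [-3.2, 3.0, 0], "twist": [0, 0, 0], "grip": 1}
  ]
}}

```text
clock: 30.0
position: [0.5911, -0.0541, 0.2318]
ee_rot: [-0.001, 3.142, -0.0]
force: [0.1, -1.1, -0.9]
width: 0.313
```

Request:
{"op": "jog_arm", "data": {
  "moves": [
    {"xyz": [-0.5, 0.4, 0], "twist": [0, 0, 0], "grip": 1},
    {"xyz": [-0.8, 0.65, 0.2], "twist": [0, 0, 0], "grip": 1},
    {"xyz": [-0.8, 0.65, 0.7], "twist": [0, 0, 0], "grip": 1},
    {"xyz": [-0.8, 0.65, 1.1], "twist": [0, 0, 0], "grip": 1},
    {"xyz": [-0.8, 0.65, 1.3], "twist": [0, 0, 0], "grip": 1}
  ]
}}

```text
clock: 30.62
position: [0.6372, -0.0163, 0.1524]
ee_rot: [0.001, -3.139, 0.0]
force: [0.7, 1.2, -1.3]
width: 0.307
```

```bash
python3 - <<'E'
from h import *
print(arm.observe()["position"],arm.observe()["ee_rot"])
a=arm.get_image("scene")[140:340,330:490]; t=arm.get_image("top")[130:240,230:370]
cv2.imwrite("pics/p10.png",np.hstack([cv2.resize(a,(400,500)),cv2.resize(t,(400,500))]))
E
```

```text
[ 0.6372 -0.0163  0.1524] [ 0.0007 -3.1394  0.0002]
```

View pics/p10.png

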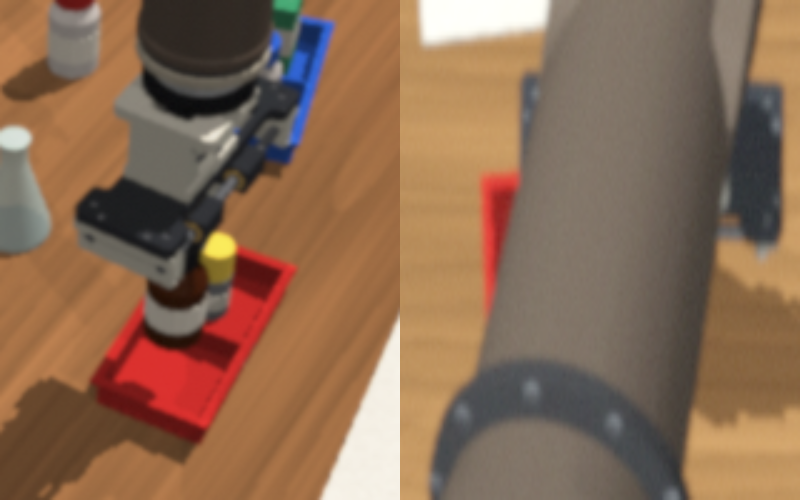

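The amber bottle hangs over the near bay, clear of the vial. I lower it.

Request:
{"op": "jog_arm", "data": {
  "moves": [
    {"xyz": [0, 0, 0.4], "twist": [0, 0, 0], "grip": 1},
    {"xyz": [0, 0, 0.7], "twist": [0, 0, 0], "grip": 1},
    {"xyz": [0, 0, 0.86], "twist": [0, 0, 0], "grip": 1},
    {"xyz": [0, 0, 0.94], "twist": [0, 0, 0], "grip": 1},
    {"xyz": [0, 0, 0.98], "twist": [0, 0, 0], "grip": 1}
  ]
}}

```text
clock: 31.35
position: [0.6384, -0.0165, 0.0951]
ee_rot: [-0.001, 3.141, 0.0]
force: [0.4, 0.5, -1.1]
width: 0.306
```

Request:
{"op": "jog_arm", "data": {
  "moves": [
    {"xyz": [0, 0, 0.02], "twist": [0, 0, 0], "grip": 1},
    {"xyz": [0, 0, 0.02], "twist": [0, 0, 0], "grip": 1}
  ]
}}

```text
clock: 31.6
position: [0.6383, -0.0165, 0.094]
ee_rot: [-0.001, 3.141, 0.0]
force: [-0.3, -0.4, -1.7]
width: 0.309
```

Request:
{"op": "jog_arm", "data": {
  "moves": [
    {"xyz": [0, 0, 0.02], "twist": [0, 0, 0], "grip": 1},
    {"xyz": [0, 0, 0.02], "twist": [0, 0, 0], "grip": 1}
  ]
}}

```text
clock: 31.85
position: [0.6383, -0.0164, 0.0927]
ee_rot: [-0.001, 3.141, 0.0]
force: [-0.2, 0.5, -0.3]
width: 0.309
```

Request:
{"op": "jog_arm", "data": {
  "moves": [
    {"xyz": [0, 0, 0.02], "twist": [0, 0, 0], "grip": 1},
    {"xyz": [0, 0, 0.02], "twist": [0, 0, 0], "grip": 1}
  ]
}}

```text
clock: 32.1
position: [0.639, -0.0163, 0.0926]
ee_rot: [-0.001, 3.14, 0.001]
force: [-1.4, 1.7, 8.6]
width: 0.308
```

Contact. I release, rise, and move off to the side to look.

Request:
{"op": "jog_arm", "data": {
  "moves": [
    {"xyz": [0, 0, -0.02], "twist": [0, 0, 0], "grip": -0.2},
    {"xyz": [0, 0, -0.02], "twist": [0, 0, 0], "grip": -0.2},
    {"xyz": [0, 0, -0.02], "twist": [0, 0, 0], "grip": -0.2},
    {"xyz": [0, 0, -0.5], "twist": [0, 0, 0], "grip": -0.2},
    {"xyz": [0, 0, -1.4], "twist": [0, 0, 0], "grip": -0.2}
  ]
}}

```text
clock: 32.72
position: [0.6366, -0.0162, 0.1741]
ee_rot: [0.001, -3.137, 0.001]
force: [1.6, 0.8, -0.3]
width: 0.6
```

Request:
{"op": "jog_arm", "data": {
  "moves": [
    {"xyz": [0.6, -0.2, -0.6], "twist": [0, 0, 0], "grip": -0.2},
    {"xyz": [1.5, -0.4, -1], "twist": [0, 0, 0], "grip": -0.2},
    {"xyz": [2.4, -0.8, -1], "twist": [0, 0, 0], "grip": -0.2},
    {"xyz": [3.2, -1.0, -1], "twist": [0, 0, 0], "grip": -0.2},
    {"xyz": [3.6, -1.0, -1], "twist": [0, 0, 0], "grip": -0.2}
  ]
}}

```text
clock: 33.35
position: [0.4195, -0.0776, 0.2352]
ee_rot: [-0.003, -3.141, -0.002]
force: [0.4, 0.6, -0.1]
width: 0.6
```

```bash
python3 - <<'E'
from w import *
print(arm.observe()["position"])
s=arm.get_image("scene"); t=arm.get_image("top")
cv2.imwrite("pics/p11.png",np.hstack([cv2.resize(s[90:450,120:480],(400,400)),cv2.resize(t[150:330,110:500],(400,400*180//390*1)).copy() if 0 else cv2.copyMakeBorder(cv2.resize(t[150:330,110:500],(400,185)),0,215,0,0,0)]))
for c in("green","yellow","blue","red"):
    for n,im in(("top",t),("scene",s)):
        for ce,st,m in blobs(im,c,60): print(c,n,ce,st[2:])
E
```

```text
[ 0.4195 -0.0776  0.2352]
green top [455.7 217.2] [18, 17, 255]
green top [144.2 223.7] [23, 22, 379]
green scene [440.1 141.1] [21, 19, 311]
green scene [254.5 320. ] [24, 28, 549]
yellow top [406.7  83.1] [89, 65, 4912]
yellow top [279.5 184.8] [12, 13, 134]
yellow scene [416.1 242.5] [15, 20, 252]
yellow scene [482.7 442.4] [124, 91, 7807]
blue top [171.5 220. ] [81, 53, 2009]
blue top [636.6 339.7] [8, 35, 177]
blue scene [435.1 174.5] [55, 61, 1492]
blue scene [512.3 314.4] [22, 53, 210]
red top [296.3 185.7] [78, 42, 2319]
red top [181.  294.5] [17, 14, 204]
red scene [359.4 135.4] [16, 14, 196]
red scene [407.1 276.7] [81, 85, 2440]
```

View pics/p11.png

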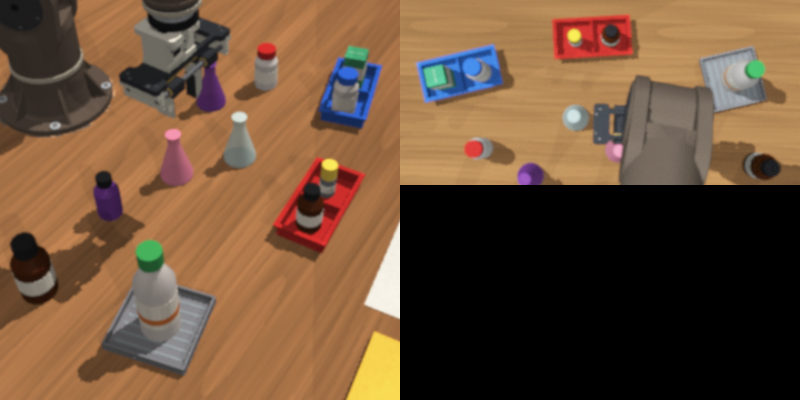

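All five things stand upright in their bays, one to a bay, with the red-capped bottle and flask where they were. One numeric check of positions in the tray frames, then hand-in.

```bash
python3 - <<'E'
from h import *
a,b=campose("top"),campose("scene")
Y={"spill":((.542,-.3185),(-.26,.9656)),"blue":((.537,.345),(-.26,.9656)),"red":((.635,.029),(-.089,.996))}
ok=True
for n,tr,p,q,z in(("tall","spill",(455.7,217.2),(254.5,320),.18),("vial","red",(279.5,184.8),(416.1,242.5),.065),("carton","blue",(144.2,223.7),(440.1,141.1),.085)):
    x,e=tri([ray(*a,p),ray(*b,q)]); c,y=Y[tr]; d=x[:2]-c; l=(d@np.array([y[1],-y[0]]),d@np.array(y)); print(n,x,e,"local",np.round(l,4)); ok&=abs(x[2]-z)<.012 and abs(l[0])<.025
s=arm.observe(); print(s["force"],ok)
if ok: arm.sign_off(); print("signed")
E
```

```text
tall [ 0.5446 -0.3202  0.1817] 0.0006935560343998658 local [ 0.0021 -0.0023]
vial [0.6292 0.0715 0.0648] 0.0007663745062589675 local [-0.002   0.0429]
carton [0.5244 0.388  0.0776] 0.0005671086519532678 local [-0.001   0.0448]
[-0.1312 -0.2202  0.0692] True
the job is handed in; nothing more can be done
signed
```

Both kits are made up and the job is handed in, at about 33 s of the 128 s allowed. I moved the tall bottle into the spill tray first. The vial then went to the red tray, the carton and the blue-capped bottle to the blue tray, and the amber bottle to the red tray. Each was lowered until the wrist force showed contact before I let go.

**Measured at the end:** two-view checks gave these offsets and cap heights, all within the limits.

| Thing | Tray | Position in tray | Measured height |
|---|---|---|---|
| Tall bottle | spill tray | within 3 mm of centre | cap at 0.182 m |
| Vial | red tray | 2 mm off centre across, 43 mm along | cap at 0.065 m |
| Carton | blue tray | 1 mm off centre across, 45 mm along | upper part at 0.078 m |

**Checked by eye or by placing pose only:** the amber and blue-capped bottles stand upright in their own bays in the last pictures; I did not triangulate them after release. The red-capped bottle's cap is at its starting pixels in the top view. The flask looked unmoved in the last pictures, but I did not measure it.

No check failed. The arm touches nothing: the gripper is partly open and clear of everything at 0.235 m.

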